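# Bring a brittle coil gently up to the clamping stop

## Robot

A 6-joint arm with a two-finger parallel gripper is mounted at the origin on the work surface. World frame = base frame: x ahead of the robot, y to its left, z up, the work surface at z = 0. Lengths are in mm, angles in rad, forces in N, time in s.
With the tool pointing down it reaches from about 275 to 1000 mm from the base axis. Payload 8.4 kg.
Tool frame: the origin (TCP) lies at the very end of the fingers, on their centre line; the grasp point (between the pads) lies 19 mm behind it; z points along the fingers, y is the line along which they close (so a half turn about z gives the same grasp; the last joint's range is limited). The gripper opens to 85 mm and grips with 20 to 120 N. Pads are 22 mm wide; open, the fingers measure 114 mm over their backs; the gripper's body (76 mm by 85 mm) begins 54 mm behind the grasp point. The pads swing forward as they close: fully open they stand 13 mm farther back than shut.
Start: joints at [1.184, 0.353, 1.633, -0, 1.155, -0.002], TCP at [234.607, 579.299, 231.281] pointing down, gripper open.
Joint ranges: [-2.63, 2.63], [-0.92, 2.1], [0.06, 2.66], [-1.3, 4.44], [0, 2.69], [-3.02, 3.02]. Speed limits (rad/s): [2.22, 2.22, 2.79, 3.14, 3.14, 3.14].

## Interface

Orientations are given as [roll, pitch, yaw] about the fixed x, y, z axes, in that order (R = Rz(yaw) Ry(pitch) Rx(roll)).
In Python, from rig import telemetry, imaging, r gives the robot as it stands. The module is installed in compiled form; this text tells all that it offers.
- The arm moves only by the tool step_arm, never from a script. Its argument "moves" is a list of rows, each a list of 3 entries, a list of its own where there are three numbers: the turn, a rotation vector about the tool's x, y, z scaled (see below), then the shift along the tool's x, y, z scaled (see below), then the opening, from -1 (shut) to 1 (fully open). A call has 1 to 8 rows; each row is the pose to reach, as a shift and turn from the pose commanded when the call began, along the tool's axes at that moment; what a row does not reach only later rows make up. The controller multiplies each number of a shift by 200 mm and each number of a turn by 45 degrees. A row lasts 1/10 s, in which the tool goes at most 50 mm and 8.59 degrees, less where a joint would pass 70% of its speed; a pose out of reach is approached as far as the arm can. A call with a number of a shift or a turn outside -1 to 1 is refused whole. A call with a gripper value outside its range is refused whole. The fingers move at their own pace and stop on an object; "squeeze" is the grip in N (left out, the last holds). Time passes only in rows, so rows that repeat a pose let the fingers close. It gives the time, the measured TCP pose, the force, the opening and the grip force at its end, in the units of the state.
- telemetry.sense(): the state, without advancing time (a new reading comes with each control period).
- imaging.grab_frame(name): name is "scene" or "top" or "wrist"; returns the picture (400x640x3 uint8, red, green, blue); there is no depth.
- imaging.calibration(name): a dict with "fx", "fy", "cx", "cy" (pixels), "cam_to_world" (4x4, takes a point from camera to world coordinates). Camera axes: x right, y up, looking along -z (the intrinsics and any distortion apply to the point x, -y, -z); pixel columns grow to the right and rows downward; lengths in mm; the calibration is good to about 2 mm. The wrist camera is an equidistant fisheye: a pixel r from the principal point sees the ray r / f radians off the axis. A picture is of the moment at which its call begins: read the wrist's pose just before it. calibration takes no time and is no camera call; for the wrist camera it gives the pose at the moment of the call.
- r.sign_off(): hands the job in; it is judged then, once.
Trained networks look in the newest picture that a camera, given by its name, has taken for a name from the list of things; names that differ only in an ending like _2 or _b are one class to them, and where a whole thing is asked for, a point or a joint stands for the part that bears it (a point fixed in the world has none). Each returns a list of dicts, best first, with "conf" (0 to 1); they miss things now and then, are a little off and sometimes report something else, mostly with a low value. They report only what shows in the picture. A call takes as long as a camera call. They do not tell look-alikes from the thing itself.
- imaging.recognise(camera, name): "extent" ([left, top, width, height] in pixels, round what is visible of it).
- imaging.mark_of(camera, name): "xy" ([column, row] in pixels: a listed point, or the origin of a listed thing).
The state is a dict: "clock": time; "qpos": joint angles; "qvel": joint speeds; "joint_efforts": joint torques, N m; "eef_pos": TCP position; "tcp_rot": TCP orientation; "contact_force": force on the tool from outside, world axes, zero at the start; "wrist_torque": the same for the moment, N m; "opening": opening from 0.0 (shut) to 1.0 (fully open); "grasp_force": force on a finger pad.
Only numpy, scipy, OpenCV 4.12 (cv2) and the standard library are available. Lean on these libraries where they do the work, as an engineer would, in place of code of your own. Each camera call takes 0.05 s, during which the arm holds its last target. There are 200 camera calls.

## Task

Slide the copper-wound coil along the glass bench, square and roughly centred against the rubber plate of the plunger on the green cube, and on until the plunger's red band has vanished into its sleeve while the yellow band still shows; leave the coil standing there against the plate. Its ceramic cheeks are brittle: keep it flat on the bench, be gentle and never press on it with more than 15 N. Let only the coil move the plunger, do not touch the plunger or the cube yourself, and leave the bronze washers, the hand pusher and the screw jack alone.

Things in the scene. Friction and masses are not known exactly. Their poses are not given: they have to be found in the camera images.
- coil: wound choke coil, loose, about 0.6 kg: copper winding between two white ceramic cheeks, a block 80 mm deep (its x), 130 mm long (its y, cheek to cheek), 56 mm high. Origin at the centre of its underside; at the start it lies before the plunger with its x axis roughly along the stop's x axis.
- stop: fixed stop: green anodized 100 mm fixture cube carrying a steel sleeve (32 mm diameter, 40 mm long, axis 30 mm above the bench) that faces the coil. Origin on the bench under the sleeve's mouth; its x axis is the push direction, from the coil towards the cube (near cube face at x = +40 mm). The plunger slides in the sleeve.
- plunger (a joint): how far the plunger is pushed into the sleeve, m: 0 fully out, 0.052 bottomed hard. It is stiff (about 2 N) and stays where it is left. Its 16 mm steel stem carries a red band 14 mm wide, wholly inside the sleeve from 0.030 on, and nearer the plate a yellow band 8 mm wide, which enters from 0.042 and is hidden at 0.050.
- plate_face (a point): centre of the plunger's front face, a rubber plate 80 mm wide and 46 mm high (7 to 53 mm above the bench), 30 mm above the bench; axes as the stop's. It lies 70 mm before the stop's origin (x = -0.070 + joint value in the stop's frame).
- washers: bystander: stack of bronze thrust washers, 80 mm across, 39 mm high, loose; origin at the centre of its underside
- pusher: bystander: grey rubber-tipped hand pusher, 180 mm long, 32 mm high, lying loose; origin under its middle, x along its length
- jack: bystander: silvery cast steel screw jack with a side crank, fixed, 150 mm foot diameter, 203 mm high; origin at the centre of its foot; the crank sticks out 145 mm on its +x side
Not all that is in view belongs to the job. Several things look just like the coil: the one meant starts nearest to the robot's base. There is more than one size of the stop; the one meant has the size given above.

How it is judged (in metres and radians):
At the end, for the whole second after the job is handed in: The plunger stands between 0.029 and 0.0495 m (red band in, yellow band showing); the coil rests flat and still on the bench (tilt under 0.05 rad, underside below 5 mm), against the plate (centre less than 46 mm before it, i.e. a gap of at most 6 mm), centred within 30 mm and square within 0.1 rad (value of joint plunger between 0.029 and 0.0495 m and x of coil in the frame of plate_face above -0.046 m and y of coil in the frame of plate_face between -0.03 and 0.03 m and angle between the x axis of coil and the x axis of stop, either way round below 0.1 rad and angle between coil's own z axis and vertical below 0.05 rad and height (world z) of coil below 0.005 m and linear speed of coil below 0.01 m/s); the robot touches nothing.
It fails at once if the robot presses on the coil with more than 15 N (contact force between coil and the fingers above 15 N or contact force between coil and the arm above 15 N).
It fails at once if the coil is pressed against the plunger or cube with more than 15 N (contact force between coil and stop above 15 N).
It fails at once if the coil is lifted or tipped (height (world z) of coil above 0.02 m or angle between coil's own z axis and vertical above 0.25 rad).
It fails at once if the robot touches the stop or its plunger (contact force between any of the fingers, the arm and stop above 1 N).
It fails at once if a bystander is disturbed (distance of any of washers, pusher from where it was at the start of the episode above 0.015 m or contact force between any of the arm, the fingers and jack above 1 N).
It also fails if it takes over 40 s, if anything falls off the work surface, if the arm or the gripper's body presses on something with over 40 N, if the wrist force passes 120 N, or if a joint passes its speed limit or range.

## Working session

There is one attempt and no reset: what is moved stays moved. The work goes in short steps, Python scripts to look and compute and a tool call to move; the robot and the scene stay as the last step left them, time stands still between calls to the robot, and variables do not carry over. Pictures are saved under pics/ and viewed, at most 10 in all, crops included, and the job is handed in when it is done.

Besides the shell and the picture viewer there is one more tool, called after "Call:" by a JSON object that holds its "method" and its "body". step_arm: Moves the arm, as the interface text tells. Its arguments: {"type":"object","properties":{"moves":{"type":"array"},"squeeze":{"type":"number"}},"required":["moves"]}

```bash
mkdir -p pics; cat > h.py <<'E'
import numpy as np, cv2
from rig import telemetry, imaging, r
def px2w(cam,uv,z,C=None):
    C=C or imaging.calibration(cam); M=np.array(C["cam_to_world"])
    a=(uv[0]-C["cx"])/C["fx"]; b=(uv[1]-C["cy"])/C["fy"]
    if cam=="wrist":
        t=np.hypot(a,b); s=np.sin(t)/t if t>1e-9 else 1; d=np.array([a*s,-b*s,-np.cos(t)])
    else: d=np.array([a,-b,-1.])
    d=M[:3,:3]@d; o=M[:3,3]
    return o+d*(z-o[2])/d[2]
def save(cam,name):
    im=imaging.grab_frame(cam); cv2.imwrite(f"pics/{name}.png",im[:,:,::-1]); return im
E
python3 - <<'E'
from h import *
np.set_printoptions(precision=1,suppress=True)
for c in ("top","scene"):
    save(c,c+"0"); C=imaging.calibration(c); print(C)
    for n in ("coil","stop","washers","pusher","jack"):
        print(c,n,[(d["conf"],np.round(d["xy"]),px2w(c,d["xy"],0,C)[:2]) for d in imaging.mark_of(c,n)],[np.round(d["extent"]) for d in imaging.recognise(c,n)])
    print([(d["conf"],np.round(d["xy"]),px2w(c,d["xy"],30,C)[:2]) for d in imaging.mark_of(c,"plate_face")])
E
```

```text
{'fx': 512.4784577909566, 'fy': 512.4784577909566, 'cx': 313.9675921736254, 'cy': 198.82001044641896, 'cam_to_world': array([[   0. ,    1. ,   -0.1,  408.8],
       [  -1. ,    0. ,   -0. , -105.2],
       [  -0. ,    0.1,    1. , 1487.7],
       [   0. ,    0. ,    0. ,    1. ]])}
top coil [(0.88, array([285., 207.]), array([558.4, -14.2])), (0.87, array([268., 149.]), array([731.8,  42. ]))] [array([247., 130.,  44.,  27.]), array([268., 180.,  30.,  49.])]
top stop [(0.96, array([211., 205.]), array([561.7, 200.7])), (0.62, array([218., 263.]), array([393.8, 173.9]))] [array([151., 178.,  85.,  40.]), array([181., 248.,  57.,  37.]), array([266., 180.,  34.,  48.])]
top washers [(0.55, array([413., 255.]), array([ 427.5, -389.1]))] [array([400., 241.,  32.,  27.])]
top pusher [(0.91, array([196., 138.]), array([758. , 254.5]))] []
top jack [(0.92, array([415., 179.]), array([ 651.2, -394.6])), (0.51, array([197., 135.]), array([767.1, 253.4]))] [array([391., 126.,  61.,  77.])]
[(0.68, array([229., 203.]), array([563.4, 144. ])), (0.62, array([233., 261.]), array([399.3, 124.7]))
[... 433 characters left out ...]
array([744.9,  40.1]))] [array([347., 173.,  44.,  55.])]
scene stop [(0.92, array([434., 171.]), array([421.8, 176.7])), (0.58, array([453., 209.]), array([564.6, 201.8]))] [array([414., 135.,  59.,  36.]), array([423., 167., 101.,  61.])]
scene washers [(0.75, array([229., 170.]), array([ 434.2, -374.2]))] [array([211., 152.,  25.,  25.])]
scene pusher [(0.73, array([496., 273.]), array([757.5, 258.9]))] [array([453., 256.,  90.,  24.])]
scene jack [(0.67, array([428., 201.]), array([539. , 142.9])), (0.61, array([203., 230.]), array([ 652.1, -395.2]))] [array([136., 152.,  96., 110.])]
[(0.67, array([428., 200.]), array([565.5, 135.2])), (0.66, array([415., 160.]), array([414.1, 123.3]))]
```

View pics/top0.png

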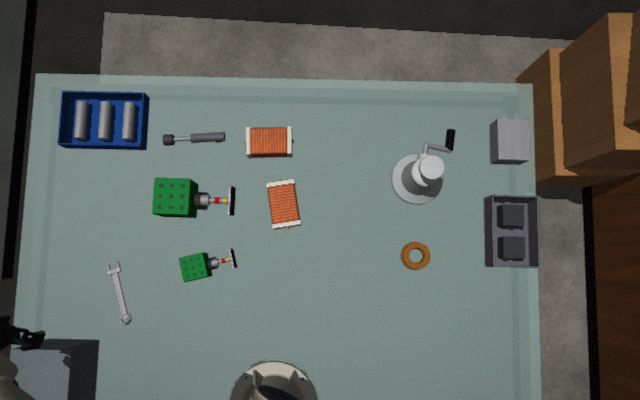

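View pics/scene0.png

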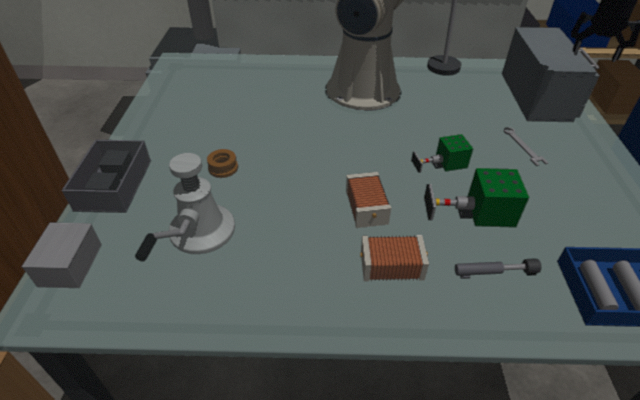

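The top view shows the right coil (nearest the base) at about (284,204), with the large stop's cube at (175,197) and its plate at (232,200). The small decoy stop is at (195,266) and a second coil at (269,142). The scene view agrees. I'll take the wrist camera over for a closer look.

```bash
cat >> h.py <<'E'
from scipy.spatial.transform import Rotation as Ro
def goal(p,yaw,roll=np.pi):
    "shift (units of 200 mm, tool axes) and turn (units of 45 deg) from the present pose"
    s=telemetry.sense(); R=Ro.from_euler('xyz',s["tcp_rot"]); G=Ro.from_euler('xyz',[roll,0,yaw])
    print("pos",np.round(s["eef_pos"],1),"rot",np.round(s["tcp_rot"],3),"F",np.round(s["contact_force"],1),"t",s["clock"])
    print("turn",np.round((R.inv()*G).as_rotvec()/(np.pi/4),3),"shift",np.round(R.inv().apply(np.array(p)-s["eef_pos"])/200,3))
E
python3 - <<'E'
from h import *
s=telemetry.sense(); print(s["tcp_rot"],Ro.from_euler('xyz',s["tcp_rot"]).as_matrix().round(2).tolist())
M=imaging.calibration("wrist"); print(M["fx"],np.round(M["cam_to_world"],2))
for y in (0,np.pi/2,np.pi,-np.pi/2): print(y); goal([540,20,330],y)
E
```

```text
[-3.14156554e+00 -2.53573582e-05  2.75675671e+00] [[-0.93, 0.38, -0.0], [0.38, 0.93, -0.0], [0.0, -0.0, -1.0]]
309.70691628693146 [[ 3.8000e-01 -8.9000e-01 -2.7000e-01  1.6694e+02]
 [ 9.3000e-01  3.6000e-01  1.1000e-01  6.0643e+02]
 [-0.0000e+00 -2.9000e-01  9.6000e-01  3.7459e+02]
 [ 0.0000e+00  0.0000e+00  0.0000e+00  1.0000e+00]]
0
pos [234.6 579.3 231.3] rot [-3.142 -0.     2.757] F [-0.3 -0.8 -0.5] t 1.2
turn [-0.    0.    3.51] shift [-2.465 -2.019 -0.494]
1.5707963267948966
pos [234.6 579.3 231.3] rot [-3.142 -0.     2.757] F [-0.3 -0.8 -0.5] t 1.2
turn [-0.   -0.    1.51] shift [-2.465 -2.019 -0.494]
3.141592653589793
pos [234.6 579.3 231.3] rot [-3.142 -0.     2.757] F [-0.3 -0.8 -0.5] t 1.2
turn [-0.   -0.   -0.49] shift [-2.465 -2.019 -0.494]
-1.5707963267948966
pos [234.6 579.3 231.3] rot [-3.142 -0.     2.757] F [-0.3 -0.8 -0.5] t 1.2
turn [ 0.   -0.   -2.49] shift [-2.465 -2.019 -0.494]
```

Call:
{"method": "step_arm", "body": {"moves": [[[0, 0, 0.75], [-1, -0.82, -0.2], 1], [[0, 0, 0.75], [-1, -0.82, -0.2], 1], [[0, 0, 0.75], [-1, -0.82, -0.2], 1], [[0, 0, 0.75], [-1, -0.82, -0.2], 1], [[0, 0, 0.75], [-1, -0.82, -0.2], 1], [[0, 0, 0.75], [-1, -0.82, -0.2], 1], [[0, 0, 0.75], [-1, -0.82, -0.2], 1]]}}

```text
clock: 1.9
eef_pos: [359.4, 351.0, 271.9]
tcp_rot: [3.14, -0.0, 2.165]
contact_force: [0.1, 0.8, 0.1]
opening: 0.995
grasp_force: 0.0
```

```bash
python3 -c "
from h import *
goal([555,-10,280],np.pi/2)"
```

```text
pos [359.4 351.  271.9] rot [ 3.14  -0.     2.165] F [0.1 0.8 0.1] t 1.9
turn [ 0.001 -0.001  0.757] shift [-2.043 -0.2   -0.041]
```

Call:
{"method": "step_arm", "body": {"moves": [[[0, 0, 0.757], [-1, -0.1, -0.04], 1], [[0, 0, 0.757], [-1, -0.1, -0.04], 1], [[0, 0, 0.757], [-1, -0.1, -0.04], 1], [[0, 0, 0.757], [-1, -0.1, -0.04], 1], [[0, 0, 0.757], [-1, -0.1, -0.04], 1]]}}

```text
clock: 2.4
eef_pos: [456.5, 172.7, 279.3]
tcp_rot: [3.14, 0.001, 1.565]
contact_force: [-0.3, 0.3, -0.2]
opening: 1.003
grasp_force: 0.0
```

```bash
python3 -c "
from h import *
goal([555,-10,280],np.pi/2)"
```

```text
pos [456.5 172.7 279.3] rot [3.140e+00 1.000e-03 1.565e+00] F [-0.3  0.3 -0.2] t 2.4
turn [ 0.001  0.001 -0.007] shift [-0.911  0.498 -0.002]
```

Call:
{"method": "step_arm", "body": {"moves": [[[0, 0, 0.007], [-0.91, 0.5, 0], 1], [[0, 0, 0.007], [-0.91, 0.5, 0], 1], [[0, 0, 0.007], [-0.91, 0.5, 0], 1], [[0, 0, 0.007], [-0.91, 0.5, 0], 1], [[0, 0, 0.007], [-0.91, 0.5, 0], 1], [[0, 0, 0.007], [-0.91, 0.5, 0], 1], [[0, 0, 0.007], [-0.91, 0.5, 0], 1]]}}

```text
clock: 3.1
eef_pos: [554.3, -4.4, 278.8]
tcp_rot: [-3.14, -0.001, 1.569]
contact_force: [-1.1, 0.4, -0.2]
opening: 0.997
grasp_force: 0.0
```

```bash
python3 -c "
from h import *
s=telemetry.sense(); C=imaging.calibration('wrist'); save('wrist','w1'); np.save('C1.npy',C,allow_pickle=True)
print(s['eef_pos'],s['tcp_rot'],C)
for n,z in (('coil',0),('stop',0),('plate_face',30)): print(n,[(d['conf'],np.round(d['xy']),px2w('wrist',d['xy'],z,C)[:2]) for d in imaging.mark_of('wrist',n)])
"
```

```text
[554.31668276  -4.3719659  278.75982628] [-3.14037386e+00 -8.39661726e-04  1.56899560e+00] {'fx': 309.70691628693146, 'fy': 309.70691628693146, 'cx': 322.8796449670199, 'cy': 201.40945928044647, 'cam_to_world': array([[ 9.99998150e-01,  1.32669670e-03,  1.39287427e-03,
         5.54832486e+02],
       [-1.67086140e-03,  9.57862268e-01,  2.87223056e-01,
         6.83858991e+01],
       [-9.53123827e-04, -2.87224852e-01,  9.57862713e-01,
         4.22136306e+02],
       [ 0.00000000e+00,  0.00000000e+00,  0.00000000e+00,
         1.00000000e+00]])}
coil [(0.95, array([455., 145.]), array([745.91157336,  27.00711027])), (0.83, array([330., 173.]), array([563.75956266, -16.87371066]))]
stop [(0.86, array([210.,  44.]), array([397.44907337, 171.47858856])), (0.59, array([335.,  15.]), array([570.71449357, 203.66591324]))]
plate_face [(0.85, array([215.,  75.]), array([415.73365446, 121.68271172])), (0.78, array([338.,  64.]), array([572.81721072, 129.33837781]))]
```

View pics/w1.png

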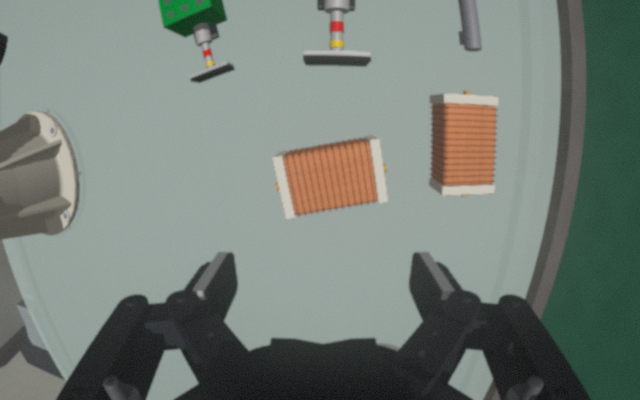

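The wrist view shows the coil centred at (330,178), turned roughly 0.15 rad. The large plate is at (337,58) and looks nearly square to the image. I'll enlarge it to read the corners.

```bash
python3 -c "
import cv2
a=cv2.imread('pics/w1.png')[0:230,255:405]
a=cv2.resize(a,None,fx=2.6,fy=2.6,interpolation=cv2.INTER_CUBIC)
b=cv2.imread('pics/w1.png')[20:80,290:385]
cv2.imwrite('pics/w1c.png',cv2.hconcat([a,cv2.copyMakeBorder(cv2.resize(b,None,fx=4,fy=4,interpolation=cv2.INTER_CUBIC),0,a.shape[0]-240,10,0,0)]))"
```

```text
(no output)
```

View pics/w1c.png

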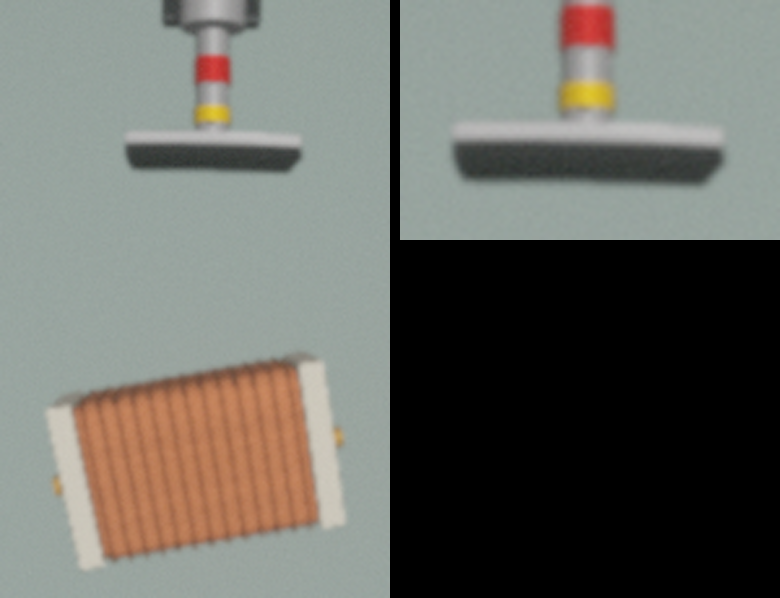

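```bash
cat >m.py <<'E'
from h import *
C=np.load('C1.npy',allow_pickle=True).item()
np.set_printoptions(precision=1,suppress=True)
P=lambda x,y,z:px2w('wrist',(x/2.6+255,y/2.6),z,C)[:2]
q=np.array([P(47,408,56),P(323,362,56),P(345,524,56),P(81,570,56)]); print(q, q.mean(0))
for i in range(4): d=q[(i+1)%4]-q[i]; print(np.hypot(*d), np.degrees(np.arctan2(d[1],d[0])))
Q=lambda x,y,z:px2w('wrist',((x-400)/4+290,y/4+20),z,C)[:2]
for z,a,b in ((53,(455,143),(722,148)),(7,(465,180),(702,184))):
    a,b=Q(*a,z),Q(*b,z); d=b-a; print('plate',z,a,b,(a+b)/2,np.hypot(*d),np.degrees(np.arctan2(d[1],d[0])))
E
python3 m.py
```

```text
[[494.6  14.5]
 [621.6  35.9]
 [635.5 -41.7]
 [507.9 -64.8]] [564.9 -14.1]
128.7981406290174 9.554728513253842
78.7727985549434 -79.83750077162507
129.70037437571963 -169.7128627976923
80.42629368476389 99.51478955155602
plate 53 [532.2 135.4] [610.6 134.9] [571.4 135.2] 78.34661498184059 -0.4012459111047985
plate 7 [532.7 131. ] [610.8 130.4] [571.7 130.7] 78.09671092627605 -0.4033343988593709
```

Call:
{"method": "step_arm", "body": {"moves": [[[0, 0, 0], [-0.41, 0.06, 0.1], 1], [[0, 0, 0], [-0.41, 0.06, 0.2], 1], [[0, 0, 0], [-0.41, 0.06, 0.4], 1], [[0, 0, 0], [-0.41, 0.06, 0.6], 1], [[0, 0, 0], [-0.41, 0.06, 0.8], 1], [[0, 0, 0], [-0.41, 0.06, 1.0], 1], [[0, 0, 0], [-0.41, 0.06, 1.0], 1]]}}

```text
clock: 4.0
eef_pos: [562.7, -86.8, 74.9]
tcp_rot: [-3.133, -0.001, 1.569]
contact_force: [-0.4, 0.7, -0.1]
opening: 0.996
grasp_force: 0.0
```

```bash
python3 -c "
from h import *
goal([567,-92,8],np.pi/2)"
```

```text
pos [562.7 -86.8  74.9] rot [-3.133e+00 -1.000e-03  1.569e+00] F [-0.4  0.7 -0.1] t 4.0
turn [-0.011 -0.002 -0.003] shift [-0.026  0.025  0.334]
```

Call:
{"method": "step_arm", "body": {"moves": [[[0, 0, 0], [-0.025, 0.02, 0.17], 1], [[0, 0, 0], [-0.025, 0.02, 0.33], 1], [[0, 0, 0], [-0.025, 0.02, 0.33], 1], [[0, 0, 0], [-0.025, 0.02, 0.33], 1]]}}

```text
clock: 4.4
eef_pos: [571.2, -92.9, 14.9]
tcp_rot: [3.141, 0.0, 1.568]
contact_force: [0.6, -0.3, 1.1]
opening: 1.001
grasp_force: 0.0
```

```bash
python3 -c "
from h import *
goal([567,-92,8],np.pi/2)
save('wrist','w2')"
```

```text
pos [571.2 -92.9  14.9] rot [3.141 0.    1.568] F [ 0.6 -0.3  1.1] t 4.4
turn [ 0.001  0.    -0.003] shift [ 0.005 -0.021  0.035]
```

View pics/w2.png

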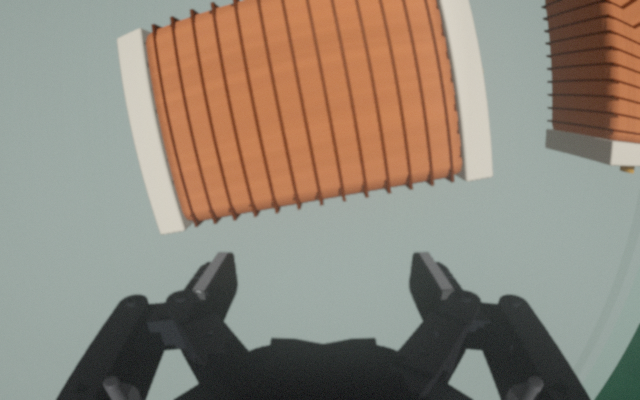

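Call:
{"method": "step_arm", "body": {"moves": [[[0, 0, 0], [0.02, -0.01, 0.03], 1], [[0, 0, 0], [0.04, -0.01, 0.03], 1], [[0, 0, 0], [0.055, -0.01, 0.03], 1], [[0, 0, 0], [0.065, -0.01, 0.03], 1], [[0, 0, 0], [0.075, -0.01, 0.03], 1], [[0, 0, 0], [0.085, -0.01, 0.03], 1], [[0, 0, 0], [0.095, -0.01, 0.03], 1], [[0, 0, 0], [0.105, -0.01, 0.03], 1]]}}

```text
clock: 5.25
eef_pos: [568.5, -72.1, 7.3]
tcp_rot: [-3.142, -0.0, 1.568]
contact_force: [-0.3, 0.3, -0.4]
opening: 1.003
grasp_force: 0.0
```

Call:
{"method": "step_arm", "body": {"moves": [[[0, 0, 0], [0.01, 0, 0], 1], [[0, 0, 0], [0.02, 0, 0], 1], [[0, 0, 0], [0.03, 0, 0], 1], [[0, 0, 0], [0.04, 0, 0], 1], [[0, 0, 0], [0.05, 0, 0], 1], [[0, 0, 0], [0.06, 0, 0], 1], [[0, 0, 0], [0.07, 0, 0], 1], [[0, 0, 0], [0.08, 0, 0], 1]]}}

```text
clock: 6.05
eef_pos: [568.5, -56.0, 7.3]
tcp_rot: [-3.142, -0.0, 1.568]
contact_force: [-1.1, -1.3, -0.6]
opening: 1.001
grasp_force: 1.3
```

Call:
{"method": "step_arm", "body": {"moves": [[[0, 0, 0], [0.01, 0, 0], 1], [[0, 0, 0], [0.02, 0, 0], 1], [[0, 0, 0], [0.03, 0, 0], 1], [[0, 0, 0], [0.04, 0, 0], 1], [[0, 0, 0], [0.05, 0, 0], 1], [[0, 0, 0], [0.06, 0, 0], 1], [[0, 0, 0], [0.07, 0, 0], 1], [[0, 0, 0], [0.08, 0, 0], 1]]}}

```text
clock: 6.85
eef_pos: [568.6, -40.0, 7.3]
tcp_rot: [-3.142, -0.0, 1.568]
contact_force: [-0.5, -3.1, -0.2]
opening: 0.998
grasp_force: 1.9
```

```bash
python3 -c "
from h import *
a=save('wrist','w3'); b=save('top','t3')
goal([571,0,8],np.pi/2)
np.save('C3.npy',imaging.calibration('wrist'),allow_pickle=True)
cv2.imwrite('pics/c3.png',cv2.vconcat([cv2.resize(a[:230],(640,230)),cv2.resize(b[140:270,190:360],None,fx=2.7,fy=2.7)[:350,:640] if 0 else cv2.copyMakeBorder(cv2.resize(b[150:270,190:340],None,fx=3,fy=3),0,0,0,190,0)])[:,:,::-1])"
```

```text
pos [568.8 -39.8   7.3] rot [ 3.141 -0.     1.568] F [0.  0.6 1. ] t 6.95
turn [ 0.    -0.    -0.004] shift [ 0.199  0.01  -0.003]
```

View pics/c3.png

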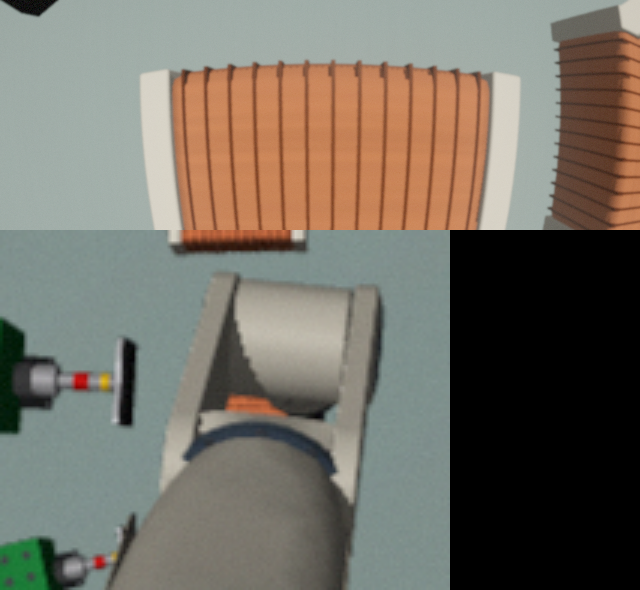

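The coil is square to the fingers now. Its front corners are at (141,74) and (520,75) in the wrist image, and the plate at the top view's left is free.

```bash
python3 -c "
from h import *
C=np.load('C3.npy',allow_pickle=True).item()
a,b=px2w('wrist',(141,74),56,C),px2w('wrist',(520,75),56,C); print(a,b,(a+b)/2, np.hypot(*(b-a)[:2]))"
```

```text
[507.99393232  49.61165691  56.        ] [637.42366859  49.91036462  56.        ] [572.70880046  49.76101076  56.        ] 129.43008096188998
```

Call:
{"method": "step_arm", "body": {"moves": [[[0, 0, 0], [0.01, 0, 0], 1], [[0, 0, 0], [0.02, 0, 0], 1], [[0, 0, 0], [0.035, 0, 0], 1], [[0, 0, 0], [0.05, 0, 0], 1], [[0, 0, 0], [0.065, 0, 0], 1], [[0, 0, 0], [0.08, 0, 0], 1], [[0, 0, 0], [0.095, 0, 0], 1], [[0, 0, 0], [0.11, 0, 0], 1]]}}

```text
clock: 7.75
eef_pos: [568.8, -18.0, 7.4]
tcp_rot: [3.141, 0.0, 1.568]
contact_force: [-0.0, -4.7, 1.1]
opening: 1.001
grasp_force: 1.9
```

Call:
{"method": "step_arm", "body": {"moves": [[[0, 0, 0], [0.015, 0, 0], 1], [[0, 0, 0], [0.03, 0, 0], 1], [[0, 0, 0], [0.045, 0, 0], 1], [[0, 0, 0], [0.06, 0, 0], 1], [[0, 0, 0], [0.075, 0, 0], 1], [[0, 0, 0], [0.09, 0, 0], 1], [[0, 0, 0], [0.105, 0, 0], 1], [[0, 0, 0], [0.12, 0, 0], 1]]}}

```text
clock: 8.55
eef_pos: [568.8, 6.0, 7.3]
tcp_rot: [3.142, 0.0, 1.568]
contact_force: [-0.1, -4.5, 3.4]
opening: 1.0
grasp_force: 2.4
```

Call:
{"method": "step_arm", "body": {"moves": [[[0, 0, 0], [0.015, 0, 0], 1], [[0, 0, 0], [0.03, 0, 0], 1], [[0, 0, 0], [0.045, 0, 0], 1], [[0, 0, 0], [0.06, 0, 0], 1], [[0, 0, 0], [0.07, 0, 0], 1], [[0, 0, 0], [0.08, 0, 0], 1], [[0, 0, 0], [0.09, 0, 0], 1], [[0, 0, 0], [0.1, 0, 0], 1]]}}

```text
clock: 9.35
eef_pos: [568.9, 25.9, 7.3]
tcp_rot: [3.142, 0.0, 1.568]
contact_force: [0.2, -5.8, 3.5]
opening: 1.001
grasp_force: 2.6
```

```bash
python3 -c "
from h import *
a=save('wrist','w4')
goal([571,80.5,8],np.pi/2)
np.save('C4.npy',imaging.calibration('wrist'),allow_pickle=True)"
```

```text
pos [568.9  26.2   7.3] rot [ 3.142 -0.     1.568] F [-0.4 -3.9  1.7] t 9.4
turn [ 0.    -0.    -0.004] shift [ 0.272  0.01  -0.003]
```

View pics/w4.png

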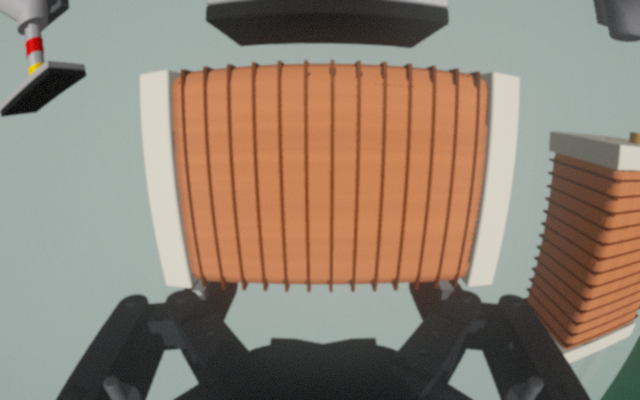

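The coil's front edge is at row about 72 and the plate's top front edge runs from (207,19) to (447,14). The two are centred to within about 1 mm, and a small gap remains.

```bash
python3 -c "
from h import *
C=np.load('C4.npy',allow_pickle=True).item()
for p,z in (((207,19),53),((447,14),53),((240,45),7),((410,46),7),((141,73),56),((519,74),56)): print(np.round(px2w('wrist',p,z,C),1))"
```

```text
[531.6 131.9  53. ]
[610.3 134.   53. ]
[530.8 131.9   7. ]
[610.1 131.4   7. ]
[508. 116.  56.]
[636.9 116.2  56. ]
```

Call:
{"method": "step_arm", "body": {"moves": [[[0, 0, 0], [0.01, 0, 0], 1], [[0, 0, 0], [0.02, 0, 0], 1], [[0, 0, 0], [0.03, 0, 0], 1], [[0, 0, 0], [0.04, 0, 0], 1], [[0, 0, 0], [0.045, 0, 0], 1], [[0, 0, 0], [0.05, 0, 0], 1], [[0, 0, 0], [0.055, 0, 0], 1], [[0, 0, 0], [0.06, 0, 0], 1]]}}

```text
clock: 10.2
eef_pos: [568.8, 37.7, 7.3]
tcp_rot: [-3.141, 0.0, 1.568]
contact_force: [0.1, -5.2, 2.8]
opening: 1.003
grasp_force: 2.6
```

Call:
{"method": "step_arm", "body": {"moves": [[[0, 0, 0], [0.005, 0, 0], 1], [[0, 0, 0], [0.01, 0, 0], 1], [[0, 0, 0], [0.015, 0, 0], 1], [[0, 0, 0], [0.02, 0, 0], 1], [[0, 0, 0], [0.025, 0, 0], 1], [[0, 0, 0], [0.03, 0, 0], 1], [[0, 0, 0], [0.035, 0, 0], 1], [[0, 0, 0], [0.04, 0, 0], 1]]}}

```text
clock: 11.0
eef_pos: [568.9, 45.5, 7.3]
tcp_rot: [-3.142, 0.0, 1.568]
contact_force: [0.2, -7.3, 2.9]
opening: 1.003
grasp_force: 3.6
```

Call:
{"method": "step_arm", "body": {"moves": [[[0, 0, 0], [0.007, 0, 0], 1], [[0, 0, 0], [0.014, 0, 0], 1], [[0, 0, 0], [0.021, 0, 0], 1], [[0, 0, 0], [0.028, 0, 0], 1], [[0, 0, 0], [0.035, 0, 0], 1], [[0, 0, 0], [0.042, 0, 0], 1], [[0, 0, 0], [0.049, 0, 0], 1], [[0, 0, 0], [0.056, 0, 0], 1]]}}

```text
clock: 11.8
eef_pos: [568.9, 56.7, 7.3]
tcp_rot: [-3.142, 0.0, 1.567]
contact_force: [0.0, -6.7, 3.6]
opening: 0.998
grasp_force: 3.5
```

Call:
{"method": "step_arm", "body": {"moves": [[[0, 0, 0], [0.007, 0, 0], 1], [[0, 0, 0], [0.014, 0, 0], 1], [[0, 0, 0], [0.021, 0, 0], 1], [[0, 0, 0], [0.028, 0, 0], 1], [[0, 0, 0], [0.035, 0, 0], 1], [[0, 0, 0], [0.042, 0, 0], 1], [[0, 0, 0], [0.049, 0, 0], 1], [[0, 0, 0], [0.056, 0, 0], 1]]}}

```text
clock: 12.6
eef_pos: [569.1, 67.9, 7.3]
tcp_rot: [3.141, 0.0, 1.567]
contact_force: [1.1, -6.7, 3.5]
opening: 1.001
grasp_force: 3.4
```

Call:
{"method": "step_arm", "body": {"moves": [[[0, 0, 0], [0.007, 0, 0], 1], [[0, 0, 0], [0.014, 0, 0], 1], [[0, 0, 0], [0.021, 0, 0], 1], [[0, 0, 0], [0.028, 0, 0], 1], [[0, 0, 0], [0.035, 0, 0], 1], [[0, 0, 0], [0.042, 0, 0], 1], [[0, 0, 0], [0.049, 0, 0], 1], [[0, 0, 0], [0.056, 0, 0], 1]]}}

```text
clock: 13.4
eef_pos: [569.1, 79.1, 7.3]
tcp_rot: [3.141, 0.0, 1.567]
contact_force: [0.8, -6.6, 2.2]
opening: 1.0
grasp_force: 3.5
```

```bash
python3 -c "
from h import *
a=save('scene','s5');b=save('top','t5')
goal([571,80.5,8],np.pi/2)
f=lambda x:cv2.resize(x,(560,290),interpolation=cv2.INTER_CUBIC)
cv2.imwrite('pics/c5.png',cv2.vconcat([f(a[150:250,360:553]),f(b[165:240,140:285])])[:,:,::-1])"
```

```text
pos [569.1  79.3   7.3] rot [3.141 0.    1.567] F [ 0.7 -5.9  2. ] t 13.5
turn [ 0.     0.    -0.004] shift [ 0.006  0.009 -0.004]
```

View pics/c5.png

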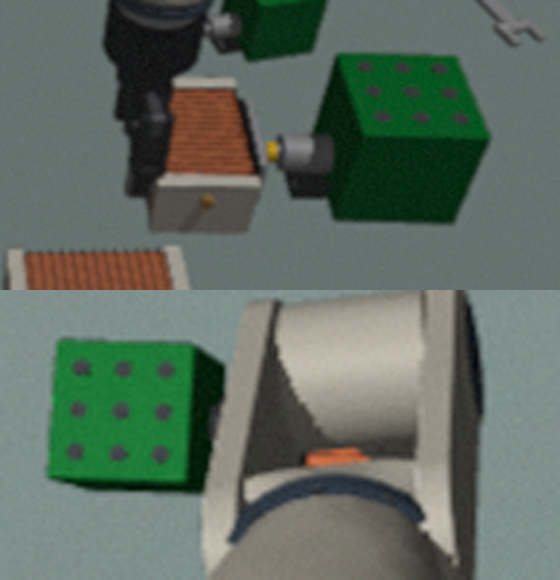

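The yellow band shows beside the sleeve mouth at (273,151), the red band has gone, and the coil sits against the plate. I'll back off and check.

Call:
{"method": "step_arm", "body": {"moves": [[[0, 0, 0], [-0.01, 0, 0], 1], [[0, 0, 0], [-0.03, 0, 0], 1], [[0, 0, 0], [-0.08, 0, 0], 1], [[0, 0, 0], [-0.16, 0, 0], 1], [[0, 0, 0], [-0.3, 0, 0], 1], [[0, 0, 0], [-0.45, 0, 0], 1], [[0, 0, 0], [-0.45, 0, 0], 1], [[0, 0, 0], [-0.45, 0, 0], 1]]}}

```text
clock: 14.3
eef_pos: [568.5, -11.9, 7.3]
tcp_rot: [-3.141, -0.0, 1.565]
contact_force: [-0.2, 0.1, 0.2]
opening: 1.002
grasp_force: 0.0
```

```bash
python3 -c "
from h import *
a=save('scene','s6');b=save('wrist','w6');c=save('top','t6')
goal([571,80.5,8],np.pi/2)
f=lambda x,w,h:cv2.resize(x,(w,h),interpolation=cv2.INTER_CUBIC)
cv2.imwrite('pics/c6.png',cv2.vconcat([cv2.hconcat([f(a[150:250,360:553],400,300),f(c[165:240,140:285],400,300)]),cv2.copyMakeBorder(b[:250],0,0,0,160,0)])[:,:,::-1])"
```

```text
pos [568.7 -10.3   7.3] rot [-3.142 -0.     1.568] F [-1.3 -0.8  0.7] t 14.45
turn [-0.    -0.    -0.004] shift [ 0.454  0.01  -0.004]
```

View pics/c6.png

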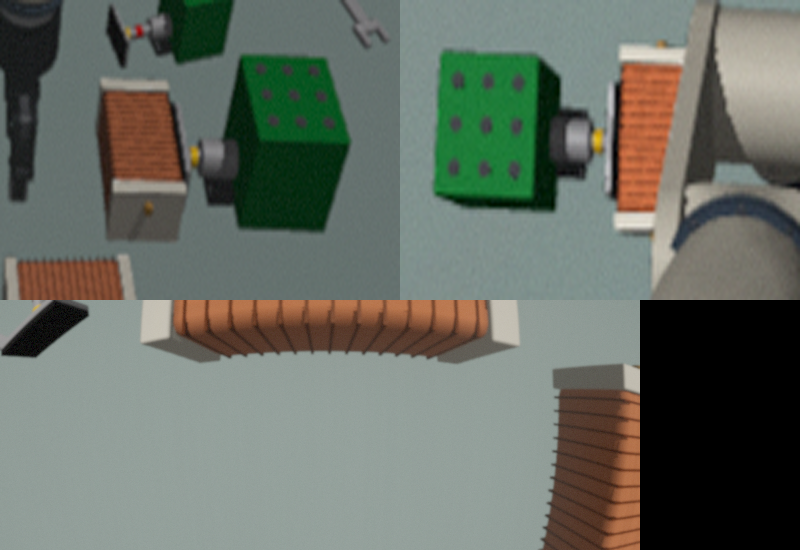

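The coil rests square and centred against the plate. The yellow band is visible at (597,140) in the enlarged top crop, red is hidden, and the gripper is clear.

```bash
python3 -c "
from rig import r
print(r.sign_off())"
```

```text
the job is handed in; nothing more can be done
None
```

The job is handed in: the coil stands square and centred against the plunger's plate, with the red band inside the sleeve, the yellow band still showing and the gripper clear, though the sign-off gave no verdict.

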